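Dry-fit the superstructure of a model tug

ROBOT

A 6-joint arm with a two-finger parallel gripper is mounted at the origin on the work surface. World frame = base frame: x ahead of the robot, y to its left, z up, the work surface at z = 0. Lengths are in mm, angles in rad, forces in N, time in s.
With the tool pointing down it reaches from about 350 to 850 mm from the base axis. Payload 8.1 kg.
Tool frame: the origin (TCP) lies between the finger pads; the fingertips stand 22 mm ahead of it and the grasp point (between the pads) lies 3 mm ahead of it; z points along the fingers, x is the direction in which the jaws open and shut, and the axes are right-handed (so a half turn about z gives the same grasp; the last joint's range is limited). The gripper opens to 85 mm and grips with 20 to 120 N. Pads are 22 mm wide; open, the fingers measure 114 mm over their backs; the gripper's body (76 mm by 85 mm) begins 54 mm behind the grasp point. The pads swing forward as they close: fully open they stand 13 mm farther back than shut.
Start: joints at [1.257, 0.13, 1.488, -0, 1.523, -0.085], TCP at [136.063, 584.373, 253.292] pointing down, gripper open.
Joint ranges: [-2.96, 2.96], [-0.89, 2.26], [0.02, 2.5], [-1.34, 4.48], [0, 2.73], [-2.66, 2.66]. Speed limits (rad/s): [2.39, 2.39, 2.79, 3.14, 3.14, 3.14].

INTERFACE

Orientations are given as a unit quaternion [x, y, z, w].
In Python, from workcell import r gives the robot as it stands. The module is installed in compiled form; this text tells all that it offers.
- The arm moves only by the shell command python3 -m pendant 'ROWS'. ROWS is JSON, a list of rows, each a list of 5 numbers: the shift along the world's x, y, z in m, then the turn about the world's z in degrees, then the closure in counts, from 0 (fully open) to 255 (shut). In form: [[dx, dy, dz, spin, grip], ...]. A call has exactly 8 rows; each row shifts and turns the pose as measured when the row begins; what a row does not reach is not made up. A row lasts 1/10 s, in which the tool goes at most 50 mm and 8.59 degrees, less where a joint would pass 70% of its speed; a pose out of reach is approached as far as the arm can. A call with a gripper value outside its range is refused whole. The fingers move at their own pace and stop on an object; the grip force is fixed at half the most. Time passes only in rows, so rows that do not move let the fingers close, or fill a call up. It gives the time, the measured TCP pose, the force and the opening at its end, in the units of the state.
- r.get_obs(): the state, without advancing time (a new reading comes with each control period).
- r.camera(name): name is "scene" or "top"; returns the picture (400x640x3 uint8, blue, green, red); there is no depth.
- r.get_calibration(name): a dict with "intrinsics" (3x3 intrinsics, pixels), "origin" and "rotation" of the camera in the world. Camera axes: x right, y down, z forward; pixel columns grow to the right and rows downward; lengths in mm; the calibration is good to about 2 mm. A picture is of the moment at which its call begins. get_calibration takes no time and is no camera call.
- r.hand_in(): hands the job in, once; it reports no verdict.
Trained networks look in the newest picture that a camera, given by its name, has taken for a name from the list of things; names that differ only in an ending like _2 or _b are one class to them, and where a whole thing is asked for, a point or a joint stands for the part that bears it (a point fixed in the world has none). Each returns a list of dicts, best first, with "score" (0 to 1); they miss things now and then, are a little off and sometimes report something else, mostly with a low value. They report only what shows in the picture. A call takes as long as a camera call. They do not tell look-alikes from the thing itself.
- r.recognise(camera, query): "box" ([left, top, right, bottom] in pixels, round what is visible of it).
The state is a dict: "time": time; "joint_pos": joint angles; "joint_vel": joint speeds; "joint_torque": joint torques, N m; "eef_pos": TCP position; "eef_rot": TCP orientation; "force": force on the tool from outside, world axes, zero at the start; "moment": the same for the moment, N m; "gripper_width": finger opening in mm.
Only numpy, scipy, OpenCV 4.12 (cv2) and the standard library are available. Lean on these libraries where they do the work, as an engineer would, in place of code of your own. Each camera call takes 0.05 s, during which the arm holds its last target. There are 200 camera calls.

TASK

Dry-fit the loose superstructure on the model tug's hull: set the deckhouse down over the plywood coaming on the deck, then the wheelhouse over the coaming on the deckhouse's roof, then stand the mast in the collar on the wheelhouse's roof; the funnel goes over the round boss behind the wheelhouse, at any time once the deckhouse is on. Every part must sit fully down and upright, with the rounded fronts of both houses towards the bow and the mast's crosspiece square across the ship. Let go of everything and leave the two paint jars and the screwdriver alone.

Things in the scene. Friction and masses are not known exactly. Their poses are not given: they have to be found in the camera images.
- hull: Grey hull of a model tug, fixed on a low cradle, 330 long, 128 wide. Origin on the bench under its middle, +x to the pointed bow. Flat deck at z = 65 mm; bulwark round its edge 8 high (60 mm off the centre line beside the house). Plywood coaming on deck, 8 high, D-shaped (round end to the bow), 108 x 40, middle at x = +30. Deckhouse home: its origin at (30, 0, 65) mm here, x axes alike.
- deckhouse: White shell, largest part, D-shaped, open below, 124 x 56 x 36 high, wall 4, 90 g. Origin: middle of underside, +x to the round front; sides straight from x = -62 to 34. Starts upright on a 3 mm mat. On its roof (z = 36): D-shaped plywood coaming 39 x 31, 6 high, at x = +30; round boss 18 wide, 6 high, at x = -36. Home here: wheelhouse origin (30, 0, 36) mm, x axes alike; funnel (-36, 0, 36).
- wheelhouse: White shell with dark windows, D-shaped, open below, 52 x 44 x 42 high, wall 3.5 (3 mm play over its coaming), 50 g. Origin: middle of underside, +x to the round front; sides straight from x = -26 to 4. Starts upright on the 3 mm mat. On its roof (z = 42), at x = -8: round plywood collar 5 high, 37 wide, 32 inside, for the mast, whose origin when home is at (-8, 0, 42) mm here.
- funnel: White round tube, 34 outside, 26 inside, 56 high, two dark pipes in its mouth ending 2 mm above the rim, 40 g. Origin: middle of its underside, z up; its turn about z does not matter. Starts upright on the 3 mm mat.
- mast: White mast, 35 g: round foot 24 wide, 8 high; pole 10 thick; at the top a crosspiece along y, 46 long, 6 wide, z 69 to 74 mm, with small lamps up to z = 80. Origin: middle of the foot's underside, z up the pole. Starts upright on the 3 mm mat. Pinch the pole from above, fingers closing along its x.
- jar_side: Bystander: closed glass paint jar with a black cap, 38 in diameter, 46 high, on the bench at the robot's right; origin under its middle.
- jar_middle: Bystander: the same kind of jar on the bench between the hull and the mat; origin under its middle.
- screwdriver: Bystander: screwdriver lying on the bench at the robot's left; origin under the middle of its length, x along it.
There are look-alikes about, which are no part of the job. Leave any red look-alike of the funnel alone. Leave any black look-alike of the deckhouse alone.

How it is judged:
By the outcome, as a careful person would: the job done as asked, in the order asked, and still so for the second after the job is handed in, with the robot touching nothing.
It also fails if it takes over 109 s, if anything falls off the work surface, if the arm or the gripper's body presses on something with over 40 N, if the wrist force passes 120 N, or if a joint passes its speed limit or range.

## Working session

There is one attempt and no reset: what is moved stays moved. The work goes in short steps, Python scripts to look and compute and a shell command to move; the robot and the scene stay as the last step left them, time stands still between calls to the robot, and variables do not carry over. Pictures are saved under pics/ and viewed, about 12 in all and at most 16, crops included, and the job is handed in when it is done.

```bash
mkdir -p pics; ls; python3 - <<'E'
from workcell import r
import cv2
for c in("scene","top"):
    im=r.camera(c); cv2.imwrite(f"pics/{c}0.png",im)
    k=r.get_calibration(c); print(c,k)
    for q in["hull","deckhouse","wheelhouse","funnel","mast","jar_side","jar_middle","screwdriver"]:
        print(q,[([round(v) for v in d["box"]],round(d["score"],2)) for d in r.recognise(c,q)][:4])
print(r.get_obs())
E
```

```text
pics
scene {'intrinsics': array([[363.93745071,   0.        , 314.53287009],
       [  0.        , 363.93745071, 200.54887712],
       [  0.        ,   0.        ,   1.        ]]), 'origin': array([1239.18330472, -295.92472191,  649.20288814]), 'rotation': array([ 0.73671099,  0.50444137, -0.25681614, -0.36992067])}
hull [([340, 166, 439, 233], 0.95)]
deckhouse [([213, 210, 246, 250], 0.96), ([194, 176, 236, 201], 0.73)]
wheelhouse [([340, 165, 440, 234], 0.33)]
funnel [([267, 202, 283, 226], 0.8), ([301, 178, 314, 202], 0.55)]
mast [([240, 242, 254, 273], 0.64)]
jar_side []
jar_middle [([318, 218, 333, 236], 0.83)]
screwdriver [([428, 179, 470, 216], 0.78)]
top {'intrinsics': array([[444.25937892,   0.        , 315.57374152],
       [  0.        , 444.25937892, 193.52185268],
       [  0.        ,   0.        ,   1.        ]]), 'origin': array([ 227.67218354,    5.82910888, 1367.03902077]), 'rotation': array([ 0.7112318 , -0.69743341,  0.06606475, -0.05806386])}
hull [([225, 118, 285, 218], 0.76)]
deckhouse [([381, 173, 404, 211], 0.85), ([373, 247, 417, 266], 0.63)]
wheelhouse [([3
[... 296 characters left out ...]
.9, 'joint_pos': array([ 1.25660179e+00,  1.30392583e-01,  1.48818802e+00,  2.13967293e-05,
        1.52300736e+00, -8.53560376e-02]), 'joint_vel': array([ 7.92191844e-04, -4.84246219e-05,  4.35227584e-04,  1.04827527e-03,
       -5.01364251e-04,  1.27533388e-05]), 'joint_torque': array([-3.43107340e-04, -5.69334519e+01, -5.00849891e+01, -8.97683617e-05,
        1.50520700e-03, -2.98149430e-06]), 'eef_pos': array([136.05583536, 584.37895644, 253.30323735]), 'eef_rot': array([ 7.83213717e-01,  6.21752583e-01, -3.95326492e-06, -1.02009066e-05]), 'force': array([-0.18916045, -0.46134017,  0.11612102]), 'moment': array([-0.01175299, -0.05986885,  0.05025751]), 'gripper_width': 85.30535768856092}
```

View pics/scene0.png

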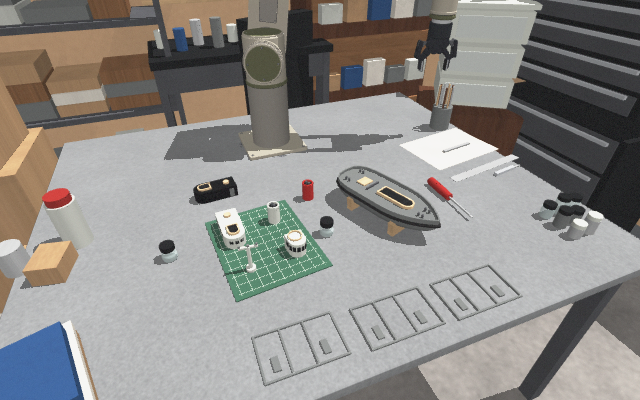

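View pics/top0.png

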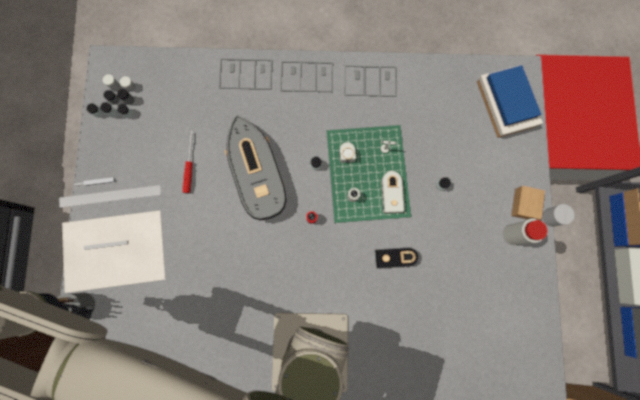

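The top view shows the hull at (256,168) with its bow up and left. On the mat are the white deckhouse (393,192), wheelhouse (347,152), white funnel (354,195) and mast (387,147). There are two look-alikes: a red one at (311,216) and a black deckhouse at (397,257). The white parts on the mat match the description, so I'll enlarge that area to confirm.

```bash
python3 - <<'E'
import cv2,numpy as np
a=cv2.imread("pics/top0.png");b=cv2.imread("pics/scene0.png")
cv2.imwrite("pics/c1.png",cv2.resize(a[110:280,215:425],None,fx=3.5,fy=3.5,interpolation=cv2.INTER_CUBIC))
cv2.imwrite("pics/c2.png",cv2.resize(b[155:295,190:450],None,fx=3,fy=3,interpolation=cv2.INTER_CUBIC))
E
```

```text
(no output)
```

View pics/c1.png

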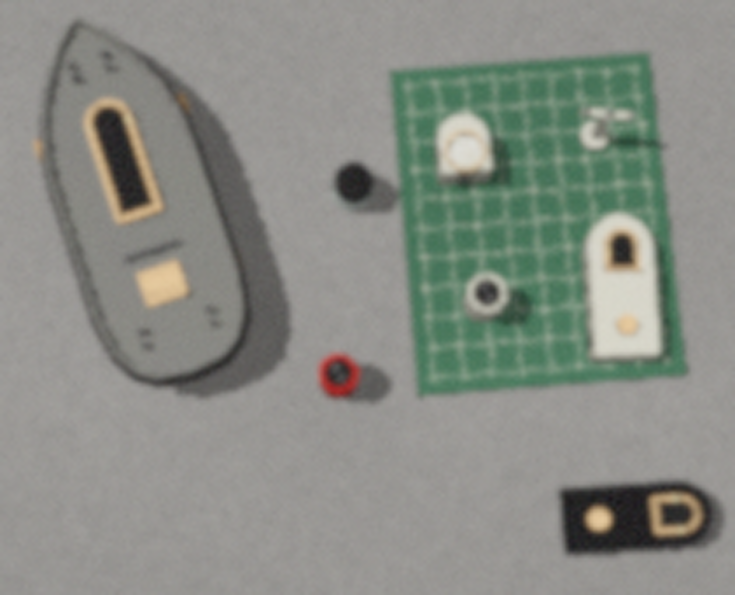

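View pics/c2.png

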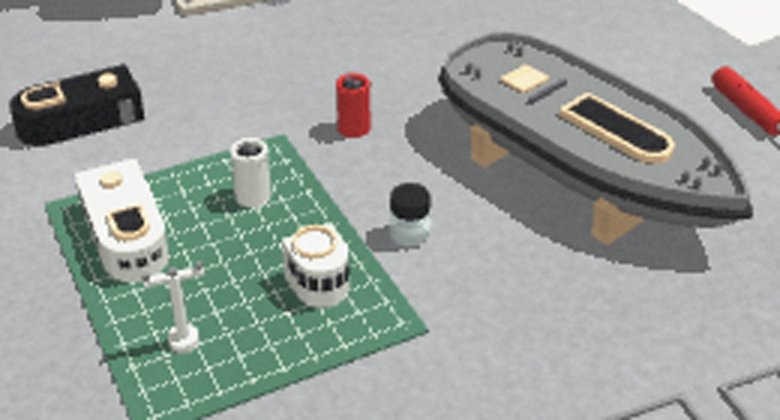

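The crops confirm it: the four white parts stand on the mat, with the red funnel and black deckhouse as decoys beside them. The hull's tan coaming is clear, with its bow at top left. Next I'll fit poses by matching projected outlines in each camera.

```bash
cat > fit.py <<'E'
import cv2,numpy as np
from scipy.spatial.transform import Rotation as R
from scipy.optimize import minimize
S=8
def D(L,W,z,cx=0,cy=0):
    r=W/2;a=np.linspace(-np.pi/2,np.pi/2,25)
    p=np.c_[L/2-r+r*np.cos(a),r*np.sin(a)];p=np.r_[[[-L/2,r],[-L/2,-r]],p]
    return np.vstack([np.c_[p+[cx,cy],np.full(len(p),h)] for h in z])
def cyl(r,z,cx=0):
    a=np.linspace(0,2*np.pi,33);return np.vstack([np.c_[cx+r*np.cos(a),r*np.sin(a),np.full(33,h)] for h in z])
def box(x,y,z): return np.array([[sx*x,sy*y,h] for sx in(-1,1) for sy in(-1,1) for h in z],float)
M={"hull":[D(108,40,(65,73),30)],"deckhouse":[D(124,56,(0,36))],"wheelhouse":[D(52,44,(0,42)),cyl(18.5,(42,47),-8)],
 "funnel":[cyl(17,(0,56))],"mast":[cyl(12,(0,8)),cyl(5,(0,74)),box(3,23,(69,74))]}
def proj(k,P):
    c=R.from_quat(k["rotation"]).inv().apply(P-k["origin"]);u=c@np.asarray(k["intrinsics"]).T;return u[:,:2]/u[:,2:]
def pose(P,v,z):
    c,s=np.cos(v[2]),np.sin(v[2]);return np.c_[P[:,0]*c-P[:,1]*s+v[0],P[:,0]*s+P[:,1]*c+v[1],P[:,2]+z]
def feat(im,name):
    b,g,r=[x.astype(float) for x in cv2.split(im)]
    if name=="hull": # tan or near-black => inside coaming
        return np.clip((r-b)/(r+20)*2.5+(np.maximum(r,b)<45)*1.0,0,1)
    return 1-np.clip((g-np.maximum(r,b))/(g+20)*3,0,1)
def fit(im,k,name,v0,z,it=3):
    parts=M[name];F=feat(im,name)
    q=np.vstack([proj(k,pose(P,v0,z)) for P in parts]);m=9 if name!="hull" else 3
    x0,y0=np.floor(q.min(0)-m).astype(int);x1,y1=np.ceil(q.max(0)+m).astype(int)
    f=F[y0:y1,x0:x1];best=None
    def cost(v):
        c=np.zeros(((y1-y0)*S,(x1-x0)*S),np.uint8)
        for P in parts:
            h=cv2.convexHull(((proj(k,pose(P,v,z))-[x0-.5,y0-.5])*S-.5).astype(np.float32))
            cv2.fillPoly(c,[np.round(h*16).astype(np.int32)],255,shift=4)
        c=cv2.GaussianBlur(cv2.resize(c/255.,(x1-x0,y1-y0),interpolation=cv2.INTER_AREA),(0,0),.7)
        A=np.c_[c.ravel(),np.ones(c.size)];s=np.linalg.lstsq(A,f.ravel(),rcond=None)
        return s[1][0]/f.size
    for dy in(-.2,0,.2):
        w=np.array(v0,float);w[2]+=dy
        o=minimize(cost,w,method="Nelder-Mead",options=dict(initial_simplex=w+np.r_[np.zeros((1,3)),np.diag([6,6,.1])],xatol=.02,fatol=1e-7))
        if best is None or o.fun<best.fun:best=o
    return best.x,best.fun
def ray(k,px,z):
    d=R.from_quat(k["rotation"]).apply(np.linalg.inv(k["intrinsics"])@[*px,1]);o=k["origin"];return (o+d*(z-o[2])/d[2])[:2]
E
cat > m.py <<'E'
from fit import *
from workcell import r
kt=r.get_calibration("top");ks=r.get_calibration("scene")
a=cv2.imread("pics/top0.png");b=cv2.imread("pics/scene0.png")
def dirn(p,q,z): d=ray(kt,q,z)-ray(kt,p,z);return np.arctan2(d[1],d[0])
h=dirn((261,190),(249,156),65)
init={"hull":(*(ray(kt,(249.5,156),70)-30*np.array([np.cos(h),np.sin(h)])),h,0)}
init["deckhouse"]=(*ray(kt,(393,192),39),dirn((393.5,205),(393,180),39),3)
init["wheelhouse"]=(*ray(kt,(348,152),40),init["deckhouse"][2],3)
init["funnel"]=(*ray(kt,(354,195),50),0,3)
init["mast"]=(*ray(kt,(385.5,148.5),5),0,3)
for n,i in init.items():
    print(n,np.round(i,2))
    for c,im,k in(("top",a,kt),("scene",b,ks)):
        v,e=fit(im,k,n,i[:3],i[3]);print("  ",c,np.round(v[:2],1),round(np.degrees(v[2]),2),round(e,4))
E
python3 m.py
```

```text
hull [5.4058e+02 1.8296e+02 3.7000e-01 0.0000e+00]
   top [544.  184.2] 20.32 0.0251
   scene [546.5 182.6] 21.01 0.0455
deckhouse [ 4.7328e+02 -2.4272e+02  1.0000e-02  3.0000e+00]
   top [ 477.8 -243.1] 3.64 0.0282
   scene [ 435.2 -244.8] 5.15 0.0335
wheelhouse [ 5.9580e+02 -1.0478e+02  1.0000e-02  3.0000e+00]
   top [ 601.4 -102.2] 9.66 0.0038
   scene [ 601.4 -103.2] 4.44 0.022
funnel [ 459.61 -122.8     0.      3.  ]
   top [ 464.8 -122.6] 0.98 0.004
   scene [ 412.4 -112. ] 16.32 0.038
mast [ 619.62 -226.9     0.      3.  ]
   top [ 619.6 -223. ] -3.89 0.0246
   scene [ 620.7 -224.8] -7.93 0.0284
```

```bash
python3 - <<'E'
s=open('fit.py').read()
s=s.replace('''    return 1-np.clip((g-np.maximum(r,b))/(g+20)*3,0,1)''','''    f=1-np.clip((g-np.maximum(r,b))/(g+20)*3,0,1)
    pts=np.argwhere(cv2.erode((f<.3).astype(np.uint8),np.ones((2,2))))[:,::-1]
    pts=pts[(pts[:,0]>200)&(pts[:,0]<415)&(pts[:,1]>120)]
    m=np.zeros(f.shape,np.uint8);cv2.fillPoly(m,[cv2.convexHull(pts.astype(np.int32))],1);m=cv2.erode(m,np.ones((3,3)))
    return np.where(m>0,f,np.clip((np.minimum(np.minimum(r,g),b)-165)/55,0,1))''')
open('fit.py','w').write(s)
E
python3 m.py; python3 - <<'E'
import cv2,numpy as np
from fit import feat
o=[]
for c,(y,x) in(("top",(110,215)),("scene",(155,190))):
    im=cv2.imread(f"pics/{c}0.png")
    for n in("hull","mast"): o.append(cv2.resize((feat(im,n)*255)[y:y+140,x:x+215].astype(np.uint8),None,fx=1.8,fy=1.8))
cv2.imwrite("pics/f.png",np.vstack([np.hstack(o[:2]),np.hstack(o[2:])]))
E
```

```text
hull [5.4058e+02 1.8296e+02 3.7000e-01 0.0000e+00]
   top [544.  184.2] 20.32 0.0251
   scene [546.5 182.6] 21.01 0.0455
deckhouse [ 4.7328e+02 -2.4272e+02  1.0000e-02  3.0000e+00]Traceback (most recent call last):
  File "m.py", line 15, in <module>
    v,e=fit(im,k,n,i[:3],i[3]);print("  ",c,np.round(v[:2],1),round(np.degrees(v[2]),2),round(e,4))
        ~~~^^^^^^^^^^^^^^^^^^^
  File "fit.py", line 28, in fit
    parts=M[name];F=feat(im,name)
                    ~~~~^^^^^^^^^
  File "fit.py", line 25, in feat
    m=np.zeros(f.shape,np.uint8);cv2.fillPoly(m,[cv2.convexHull(pts.astype(np.int32))],1);m=cv2.erode(m,np.ones((3,3)))
                                 ~~~~~~~~~~~~^^^^^^^^^^^^^^^^^^^^^^^^^^^^^^^^^^^^^^^^^^^^
cv2.error: OpenCV(4.12.0) /io/opencv/modules/imgproc/src/drawing.cpp:2426: error: (-215:Assertion failed) p.checkVector(2, CV_32S) > 0 in function 'fillPoly'

Traceback (most recent call last):
  File "fit.py", line 25, in feat
    m=np.zeros(f.shape,np.uint8);cv2.fillPoly(m,[cv2.convexHull(pts.astype(np.int32))],1);m=cv2.erode(m,np.ones((3,3)))
                                 ~~~~~~~~~~~~^^^^^^^^^^^^^^^^^^^^^^^^^^^^^^^^^^^^^^^^^^^^
cv2.error: OpenCV(4.12.0) /io/opencv/modules/imgproc/src/drawing.cpp:2426: error: (-215:Assertion failed) p.checkVector(2, CV_32S) > 0 in function 'fillPoly'
```

```bash
python3 - <<'E'
import cv2
im=cv2.imread("pics/top0.png");print(im[170,336:344].tolist(),im[150,425],im[192,400],im[156,243:262].tolist())
im=cv2.imread("pics/scene0.png");print(im[262,280:290].tolist(),im[280,180],im[225:232,225].tolist())
E
sed -i 's/(g+20)\*3,0,1)/(g+20)*4.5,0,1)/; s/f<.3)/f<.5)/' fit.py
sed -i 's/    return np.clip((r-b).*/    return np.clip(np.clip((r-b)\/(r+20)*3,0,1)+np.clip((75-np.maximum(r,b))\/30,0,1),0,1)/' fit.py
python3 m.py; python3 - <<'E'
import cv2,numpy as np
from fit import feat
o=[]
for c,(y,x) in(("top",(110,215)),("scene",(155,190))):
    im=cv2.imread(f"pics/{c}0.png")
    for n in("hull","mast"): o.append(cv2.resize((feat(im,n)*255)[y:y+140,x:x+215].astype(np.uint8),None,fx=1.8,fy=1.8))
cv2.imwrite("pics/f.png",np.vstack([np.hstack(o[:2]),np.hstack(o[2:])]))
E
```

```text
[[93, 118, 79], [91, 117, 72], [91, 117, 72], [88, 115, 69], [89, 115, 70], [92, 118, 75], [102, 126, 89], [110, 132, 102]] [146 149 152] [198 209 212] [[138, 172, 195], [118, 155, 179], [81, 107, 125], [47, 57, 65], [40, 41, 44], [44, 38, 42], [41, 42, 41], [35, 34, 37], [43, 42, 43], [41, 42, 43], [57, 66, 76], [91, 120, 141], [124, 161, 188], [130, 166, 192], [118, 143, 162], [120, 131, 137], [129, 135, 135], [131, 136, 136], [130, 135, 136]]
[[114, 140, 94], [111, 138, 88], [111, 137, 88], [110, 136, 90], [110, 137, 89], [111, 135, 88], [110, 135, 87], [192, 212, 186], [116, 141, 96], [112, 138, 90]] [180 181 179] [[227, 241, 245], [227, 242, 245], [140, 158, 169], [156, 165, 163], [157, 164, 162], [247, 247, 247], [243, 245, 245]]
hull [5.4058e+02 1.8296e+02 3.7000e-01 0.0000e+00]
   top [544.  184.2] 20.32 0.0071
   scene [545.7 182.7] 20.49 0.0237
deckhouse [ 4.7328e+02 -2.4272e+02  1.0000e-02  3.0000e+00]
   top [ 477.6 -243.3] 3.86 0.014
   scene [ 478.7 -242.9] 2.21 0.0361
wheelhouse [ 5.9580e+02 -1.0478e+02  1.0000e-02  3.0000e+00]
   top [ 601.4 -102.2] 9.66 0.0086
   scene [ 601.4 -102.9] 6.65 0.0236
funnel [ 459.61 -122.8     0.      3.  ]
   top [ 464.8 -122.6] 0.98 0.0091
   scene [ 466.4 -123.3] -14.29 0.0307
mast [ 619.62 -226.9     0.      3.  ]
   top [ 619.6 -223.1] -3.72 0.0147
   scene [ 620.1 -224.6] -8.47 0.065
```

View pics/f.png

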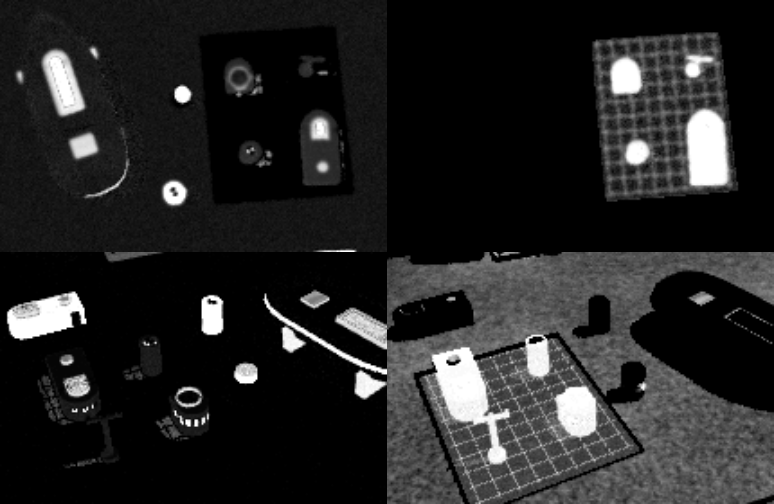

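The masks are clean and the two cameras agree to about 1.5 mm. The averages below are in mm, with yaw in degrees:

| Part | x, y | Yaw |
|---|---|---|
| Hull | 544.9, 183.5 | 20.4° |
| Deckhouse | 478.1, −243.1 | 3.3° |
| Wheelhouse | 601.4, −102.5 | about 8.5° |
| Funnel | 465.6, −123 | n/a |
| Mast | 619.9, −223.9 | about −4° |

I'm starting the moves now.

```bash
python3 -m pendant '[[0.031,-0.037,0,2,0],[0.031,-0.037,0,2,0],[0.031,-0.037,0,2,0],[0.031,-0.037,0,2,0],[0.031,-0.037,0,2,0],[0.031,-0.037,0,2,0],[0.031,-0.037,0,2,0],[0.031,-0.037,0,2,0]]'
```

```text
time: 1.7
eef_pos: [386.1, 281.1, 253.0]
eef_rot: [0.681, 0.732, 0.001, -0.0]
force: [0.5, 0.1, -0.2]
gripper_width: 85.4
```

```bash
python3 -m pendant '[[0.011,-0.048,0,0,0],[0.011,-0.048,0,0,0],[0.011,-0.048,0,0,0],[0.011,-0.048,0,0,0],[0.011,-0.048,-0.01,0,0],[0.011,-0.048,-0.02,0,0],[0.011,-0.048,-0.02,0,0],[0.011,-0.048,-0.02,0,0]]'
cat > st.py <<'E'
from workcell import r
import numpy as np
o=r.get_obs();q=o["eef_rot"];print(round(o["time"],2),o["eef_pos"].round(1),"yaw",round(np.degrees(2*np.arctan2(q[1],q[0])),2),"q",q[2:].round(3),"F",o["force"].round(1),"w",round(o["gripper_width"],1),"j",o["joint_pos"].round(2))
E
python3 st.py
```

```text
time: 2.5
eef_pos: [475.1, -99.0, 192.8]
eef_rot: [0.681, 0.732, 0.006, 0.006]
force: [0.1, 0.5, -0.4]
gripper_width: 85.5
2.5 [475.1 -99.  192.8] yaw 94.17 q [0.006 0.006] F [ 0.1  0.5 -0.4] w 85.5 j [-0.32 -0.16  1.89  0.01  1.4  -1.96]
```

```bash
python3 -m pendant '[[0.001,-0.048,0,-0.9,0],[0.001,-0.048,0,0,0],[0.001,-0.035,-0.02,0,0],[0,-0.012,-0.04,0,0],[0,0,-0.03,0,0],[0,0,-0.02,0,0],[0,0,0,0,0],[0,0,0,0,0]]'; python3 st.py
```

```text
time: 3.3
eef_pos: [475.9, -256.0, 78.4]
eef_rot: [0.69, 0.724, 0.005, 0.007]
force: [0.2, -0.3, 0.1]
gripper_width: 85.3
3.3 [ 475.9 -256.    78.4] yaw 92.7 q [0.005 0.007] F [ 0.2 -0.3  0.1] w 85.3 j [-0.59  0.11  1.84  0.01  1.17 -2.22]
```

```bash
python3 -m pendant '[[0.002,0.011,0,0.6,0],[0,0,0,0,0],[0.001,0.001,-0.018,0,0],[0,0,-0.015,0,0],[0,0,-0.005,0,0],[0,0,0,0,0],[0,0,0,0,0],[0,0,0,0,0]]'; python3 st.py
```

```text
time: 4.1
eef_pos: [484.6, -243.9, 47.6]
eef_rot: [0.685, 0.729, 0.007, 0.013]
force: [-0.1, 0.8, -0.5]
gripper_width: 85.7
4.1 [ 484.6 -243.9   47.6] yaw 93.57 q [0.007 0.013] F [-0.1  0.8 -0.5] w 85.7 j [-0.57  0.15  1.86  0.01  1.1  -2.2 ]
```

```bash
python3 -m pendant '[[-0.006,0.001,0,0,0],[0,0,0,0,0],[0,0,-0.006,0,0],[0,0,-0.004,0,0],[0,0,0,0,0],[0,0,0,0,0],[0,0,0,0,0],[0,0,0,0,0]]'; python3 st.py
```

```text
time: 4.9
eef_pos: [478.5, -243.5, 37.8]
eef_rot: [0.685, 0.729, 0.007, 0.014]
force: [-0.4, -0.6, 0.4]
gripper_width: 85.2
4.9 [ 478.5 -243.5   37.8] yaw 93.54 q [0.007 0.014] F [-0.4 -0.6  0.4] w 85.2 j [-0.57  0.15  1.88  0.01  1.08 -2.21]
```

```bash
python3 -m pendant '[[0,0,0,0,255],[0,0,0,0,255],[0,0,0,0,255],[0,0,0,0,255],[0,0,0,0,255],[0,0,0,0,255],[0,0,0.01,0,255],[0,0,0.02,0,255]]'; python3 st.py
```

```text
time: 5.7
eef_pos: [476.4, -242.1, 66.2]
eef_rot: [0.685, 0.729, 0.006, 0.011]
force: [0.3, -0.2, -1.3]
gripper_width: 54.6
5.7 [ 476.4 -242.1   66.2] yaw 93.54 q [0.006 0.011] F [ 0.3 -0.2 -1.3] w 54.6 j [-0.57  0.11  1.87  0.01  1.14 -2.21]
```

```bash
python3 -m pendant '[[0,0,0.035,0,255],[0,0,0.035,0,255],[0.005,0.02,0.02,2,255],[0.011,0.045,0,3,255],[0.011,0.046,0,3,255],[0.011,0.046,0,3,255],[0.011,0.046,0,2,255],[0.011,0.046,0,2,255]]'; python3 st.py
```

```text
time: 6.5
eef_pos: [537.9, 8.9, 170.2]
eef_rot: [0.584, 0.811, 0.009, 0.016]
force: [1.5, -0.4, -0.6]
gripper_width: 55.1
6.5 [537.9   8.9 170.2] yaw 108.48 q [0.009 0.016] F [ 1.5 -0.4 -0.6] w 55.1 j [-0.08 -0.02  1.79 -0.    1.33 -1.97]
```

```bash
python3 -m pendant '[[0.009,0.047,0,2,255],[0.009,0.047,0,0,255],[0.008,0.04,0,0,255],[0.003,0.025,-0.01,0,255],[0,0.01,-0.015,0,255],[0,0,0,0,255],[0,0,0,0,255],[0,0,0,0,255]]'; python3 st.py
```

```text
time: 7.3
eef_pos: [566.9, 189.7, 149.1]
eef_rot: [0.566, 0.824, 0.011, 0.017]
force: [0.3, -1.3, -1.3]
gripper_width: 54.7
7.3 [566.9 189.7 149.1] yaw 111.01 q [0.011 0.017] F [ 0.3 -1.3 -1.3] w 54.7 j [ 0.24  0.16  1.65 -0.01  1.29 -1.69]
```

```bash
python3 -m pendant '[[0.006,0.004,0,-0.6,255],[0,0,-0.012,0,255],[0,0,-0.012,0,255],[0,0,-0.007,0,255],[0,0,0,0,255],[0,0,0,0,255],[0,0,0,0,255],[0,0,0,0,255]]'; python3 st.py
```

```text
time: 8.1
eef_pos: [573.9, 189.9, 115.9]
eef_rot: [0.573, 0.819, 0.01, 0.017]
force: [0.8, 0.6, -1.1]
gripper_width: 54.8
8.1 [573.9 189.9 115.9] yaw 110.05 q [0.01  0.017] F [ 0.8  0.6 -1.1] w 54.8 j [ 0.24  0.21  1.65 -0.01  1.24 -1.68]
```

```bash
python3 -m pendant '[[0,0.003,0,0.3,255],[0,0,0,0,255],[-0.001,0.001,-0.004,0,255],[0,0,0,0,255],[0,0,0,0,255],[0,0,0,0,255],[0,0,0,0,255],[0,0,0,0,255]]'; python3 st.py; python3 - <<'E'
from workcell import r
import cv2
cv2.imwrite("pics/s1.png",cv2.resize(r.camera("scene")[130:250,310:470],None,fx=4.5,fy=4.5,interpolation=cv2.INTER_CUBIC))
E
```

```text
time: 8.9
eef_pos: [573.5, 194.8, 112.8]
eef_rot: [0.57, 0.821, 0.011, 0.018]
force: [0.3, -0.1, -0.5]
gripper_width: 54.9
8.9 [573.5 194.8 112.8] yaw 110.41 q [0.011 0.018] F [ 0.3 -0.1 -0.5] w 54.9 j [ 0.25  0.22  1.65 -0.01  1.23 -1.67]
```

View pics/s1.png

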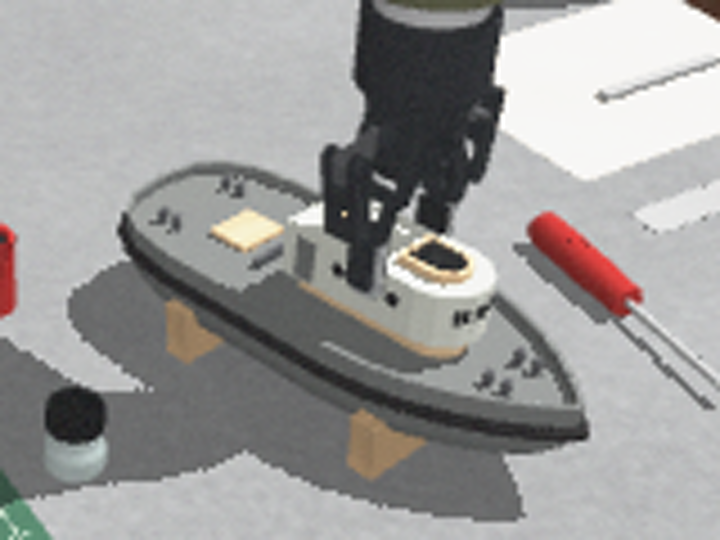

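The crop shows the deckhouse lined up just above the tan coaming, round front to the bow. Lowering it now.

```bash
python3 -m pendant '[[0,0,-0.004,0,255],[0,0,-0.003,0,255],[0,0,0,0,255],[0,0,0,0,255],[0,0,-0.003,0,255],[0,0,0,0,255],[0,0,0,0,255],[0,0,0,0,255]]'; python3 st.py
```

```text
time: 9.75
eef_pos: [573.3, 194.6, 101.7]
eef_rot: [0.571, 0.821, 0.011, 0.018]
force: [-0.4, -0.8, -1.4]
gripper_width: 55.1
9.75 [573.3 194.6 101.7] yaw 110.4 q [0.011 0.018] F [-0.4 -0.8 -1.4] w 55.1 j [ 0.25  0.23  1.66 -0.01  1.21 -1.67]
```

```bash
python3 -m pendant '[[0,0,-0.002,0,255],[0,0,0,0,255],[0,0,0,0,255],[0,0,0,0,35],[0,0,0,0,35],[0,0,0,0,35],[0,0,0,0,35],[0,0,0.01,0,35]]'; python3 st.py
```

```text
time: 10.55
eef_pos: [573.2, 194.6, 109.7]
eef_rot: [0.571, 0.821, 0.011, 0.018]
force: [-0.1, 0.2, 0.6]
gripper_width: 73.6
10.55 [573.2 194.6 109.7] yaw 110.4 q [0.011 0.018] F [-0.1  0.2  0.6] w 73.6 j [ 0.25  0.22  1.66 -0.01  1.22 -1.67]
```

```bash
python3 -m pendant '[[0,0,0.03,0,35],[0,0,0.03,0,20],[0,-0.02,0.02,-1,0],[0.002,-0.045,0,-2,0],[0.004,-0.047,0,-3,0],[0.004,-0.047,0,-3,0],[0.004,-0.047,0,-2,0],[0.004,-0.047,0,0,0]]'; python3 st.py;  python3 - <<'E'
from workcell import r
import cv2
from fit import *
im=r.camera("top");cv2.imwrite("pics/top1.png",im)
im2=r.camera("scene");cv2.imwrite("pics/sc1.png",im2)
o=im[100:230,200:300];p=im2[140:260,320:460]
cv2.imwrite("pics/d1.png",np.hstack([cv2.resize(o,(400,520),interpolation=2),cv2.resize(p,None,fx=2.8,fy=520/120,interpolation=2)]))
E
```

```text
time: 11.35
eef_pos: [592.2, -60.1, 202.8]
eef_rot: [0.645, 0.763, 0.013, 0.022]
force: [0.6, -0.3, -0.1]
gripper_width: 85.4
11.35 [592.2 -60.1 202.8] yaw 99.58 q [0.013 0.022] F [ 0.6 -0.3 -0.1] w 85.4 j [-0.19  0.1   1.62  0.    1.38 -1.93]
```

View pics/d1.png

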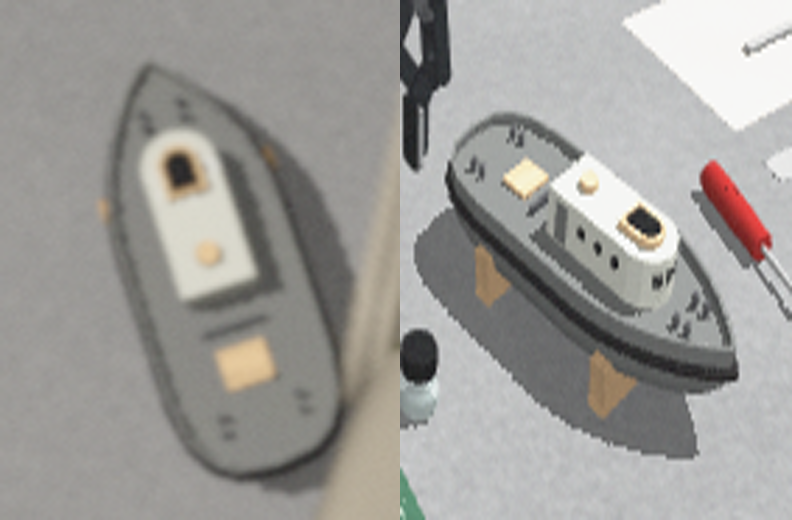

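The deckhouse is flush on deck with its round front to the bow. I'll fit its pose as seated for the next targets while moving to the wheelhouse.

```bash
cat > m2.py <<'E'
import fit
from fit import *
from workcell import r
fit.feat=lambda im,n: np.clip((im.max(2).astype(float)-150)/50,0,1)
kt=r.get_calibration("top");ks=r.get_calibration("scene")
fit.M["roof"]=[D(124,56,(36,))]
for n,c,f,k in(("roof","top","top1",kt),("deckhouse","scene","sc1",ks)):
    v,e=fit.fit(cv2.imread(f"pics/{f}.png"),k,n,(573,194,np.radians(20.4)),65);print(c,v[:2].round(1),np.degrees(v[2]).round(2),round(e,4))
E
python3 m2.py; python3 -m pendant '[[0,-0.02,0,-0.5,0],[0,-0.007,-0.02,0,0],[0,0,-0.03,0,0],[0,0,-0.03,0,0],[0,0,-0.02,0,0],[0,0,0,0,0],[0,0,0,0,0],[0,0,0,0,0]]'; python3 st.py
```

```text
time: 12.25
eef_pos: [595.3, -92.3, 108.6]
eef_rot: [0.652, 0.758, 0.015, 0.027]
force: [0.3, 0.9, 1.1]
gripper_width: 85.7
12.25 [595.3 -92.3 108.6] yaw 98.61 q [0.015 0.027] F [0.3 0.9 1.1] w 85.7 j [-0.24  0.2   1.69  0.    1.2  -1.96]Traceback (most recent call last):
  File "m2.py", line 6, in <module>
    fit.M["roof"]=[D(124,56,(36,))]
    ^^^^^
AttributeError: 'function' object has no attribute 'M'
```

```bash
sed -i 's/^import fit$/import fit as FT/; s/^from fit import \*/from fit import */; s/fit\.feat=/FT.feat=/; s/fit\.M/FT.M/; s/fit\.fit(/FT.fit(/' m2.py; sed -i '2s/.*/from fit import D,cv2,np/' m2.py; python3 m2.py; python3 -m pendant '[[-0.003,-0.010,0,0,0],[0,0,-0.012,0,0],[0,0,-0.012,0,0],[0,0,-0.012,0,0],[0,0,-0.008,0,0],[0,0,0,0,0],[0,0,0,0,0],[0,0,0,0,0]]'; python3 st.py
```

```text
top [572.8 195.3] 19.89 0.0242
scene [510.8 262.5] 80.51 0.1053
time: 13.05
eef_pos: [593.5, -103.4, 63.9]
eef_rot: [0.652, 0.758, 0.016, 0.029]
force: [-0.0, -0.4, 0.1]
gripper_width: 85.3
13.05 [ 593.5 -103.4   63.9] yaw 98.61 q [0.016 0.029] F [-0.  -0.4  0.1] w 85.3 j [-0.26  0.25  1.72  0.    1.11 -1.98]
```

```bash
python3 -m pendant '[[-0.001,0,-0.008,0,0],[0,0,-0.008,0,0],[0,0,-0.006,0,0],[0,0,0,0,0],[0,0,0,0,0],[0,0,0,0,255],[0,0,0,0,255],[0,0,0,0,255]]'; python3 -m pendant '[[0,0,0,0,255],[0,0,0,0,255],[0,0,0,0,255],[0,0,0,0,255],[0,0,0,0,255],[0,0,0,0,255],[0,0,0,0,255],[0,0,0.005,0,255]]';python3 st.py
```

```text
time: 13.85
eef_pos: [593.3, -103.4, 41.1]
eef_rot: [0.652, 0.758, 0.016, 0.03]
force: [-1.5, -4.0, 17.5]
gripper_width: 44.0
time: 14.65
eef_pos: [592.8, -103.4, 45.9]
eef_rot: [0.652, 0.758, 0.016, 0.029]
force: [-0.5, -0.1, -0.2]
gripper_width: 43.2
14.65 [ 592.8 -103.4   45.9] yaw 98.63 q [0.016 0.029] F [-0.5 -0.1 -0.2] w 43.2 j [-0.26  0.27  1.73  0.    1.08 -1.98]
```

```bash
python3 -m pendant '[[0,0,0.03,0,255],[0,0,0.04,0,255],[0,0,0.04,0,255],[0,0.02,0.03,1,255],[0,0.04,0,2,255],[0,0.045,0,3,255],[0,0.045,0,2,255],[0,0.045,0,1,255]]';python3 st.py
```

```text
time: 15.45
eef_pos: [591.8, 92.0, 196.5]
eef_rot: [0.592, 0.805, 0.019, 0.03]
force: [0.9, 0.1, -0.6]
gripper_width: 43.0
15.45 [591.8  92.  196.5] yaw 107.38 q [0.019 0.03 ] F [ 0.9  0.1 -0.6] w 43.0 j [ 0.07  0.1   1.63 -0.01  1.34 -1.8 ]
```

```bash
python3 -m pendant '[[0,0.044,0,1.5,255],[0,0.03,0,0.6,255],[0,0.015,0,0,255],[0.001,0.008,-0.01,0,255],[0,0.002,-0.01,0,255],[0,0,0,0,255],[0,0,0,0,255],[0,0,0,0,255]]';python3 st.py
```

```text
time: 16.25
eef_pos: [591.7, 196.6, 175.6]
eef_rot: [0.575, 0.817, 0.02, 0.03]
force: [1.0, -0.0, -0.6]
gripper_width: 43.3
16.25 [591.7 196.6 175.6] yaw 109.71 q [0.02 0.03] F [ 1.  -0.  -0.6] w 43.3 j [ 0.25  0.18  1.58 -0.02  1.31 -1.66]
```

```bash
python3 -m pendant '[[0.001,0.005,0,0.5,255],[0,0,-0.008,0,255],[0,0.001,-0.008,0,255],[0,0,-0.005,0,255],[0,0,0,0,255],[0,0,0,0,255],[0,0,0,0,255],[0,0,0,0,255]]';python3 st.py; python3 - <<'E'
from workcell import r
import cv2
cv2.imwrite("pics/s2.png",cv2.resize(r.camera("scene")[110:230,320:470],None,fx=4.5,fy=4.5,interpolation=cv2.INTER_CUBIC))
E
```

```text
time: 17.05
eef_pos: [593.3, 201.0, 153.0]
eef_rot: [0.573, 0.819, 0.02, 0.03]
force: [-0.4, 0.3, -0.6]
gripper_width: 42.8
17.05 [593.3 201.  153. ] yaw 110.1 q [0.02 0.03] F [-0.4  0.3 -0.6] w 42.8 j [ 0.26  0.21  1.59 -0.02  1.27 -1.66]
```

View pics/s2.png

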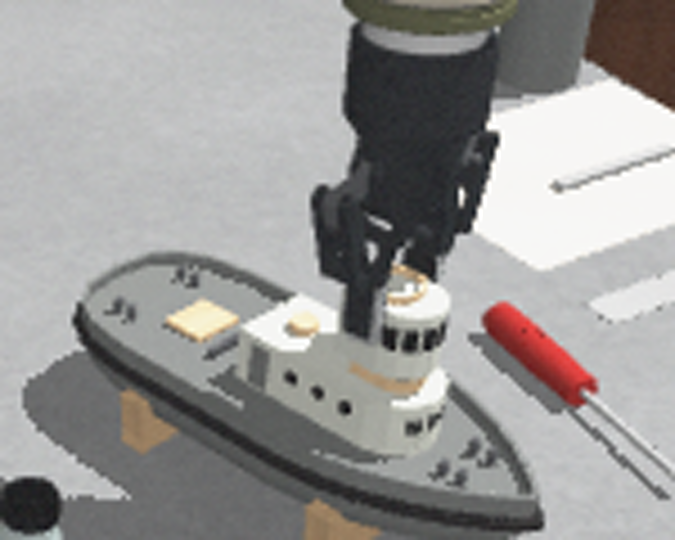

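The wheelhouse hovers right over its coaming, round front forward. Lowering.

```bash
python3 -m pendant '[[0,0.001,-0.003,0,255],[0,0,-0.003,0,255],[0,0,0,0,255],[0,0,-0.003,0,255],[0,0,0,0,255],[0,0,0,0,255],[0,0,0,0,255],[0,0,0,0,255]]';python3 st.py
```

```text
time: 17.9
eef_pos: [593.6, 202.2, 143.7]
eef_rot: [0.572, 0.819, 0.02, 0.031]
force: [0.0, -0.5, -0.4]
gripper_width: 43.0
17.9 [593.6 202.2 143.7] yaw 110.1 q [0.02  0.031] F [ 0.  -0.5 -0.4] w 43.0 j [ 0.26  0.22  1.6  -0.02  1.26 -1.66]
```

```bash
python3 -m pendant '[[0,0,-0.002,0,255],[0,0,0,0,255],[0,0,-0.001,0,255],[0,0,0,0,255],[0,0,0,0,255],[0,0,0,0,255],[0,0,0,0,255],[0,0,0,0,255]]';python3 st.py
```

```text
time: 18.7
eef_pos: [593.7, 202.2, 140.8]
eef_rot: [0.572, 0.819, 0.02, 0.031]
force: [-0.5, 0.4, 0.0]
gripper_width: 43.5
18.7 [593.7 202.2 140.8] yaw 110.1 q [0.02  0.031] F [-0.5  0.4  0. ] w 43.5 j [ 0.26  0.22  1.6  -0.02  1.25 -1.66]
```

```bash
python3 -m pendant '[[0,0,-0.0015,0,255],[0,0,0,0,255],[0,0,0,0,255],[0,0,0,0,60],[0,0,0,0,60],[0,0,0,0,60],[0,0,0,0,60],[0,0,0.01,0,60]]';python3 st.py
```

```text
time: 19.5
eef_pos: [592.9, 202.0, 148.0]
eef_rot: [0.573, 0.819, 0.019, 0.03]
force: [-0.1, -0.6, 0.1]
gripper_width: 65.1
19.5 [592.9 202.  148. ] yaw 110.1 q [0.019 0.03 ] F [-0.1 -0.6  0.1] w 65.1 j [ 0.26  0.21  1.59 -0.02  1.27 -1.66]
```

```bash
python3 -m pendant '[[0,0,0.03,0,60],[0,0,0.04,0,30],[0,0,0.02,0,0],[-0.01,-0.025,0,0,0],[-0.018,-0.045,0,-1,0],[-0.018,-0.045,0,-1,0],[-0.018,-0.045,0,-2,0],[-0.018,-0.045,0,-2,0]]';python3 st.py;  python3 - <<'E'
from workcell import r
import cv2
from fit import *
im=r.camera("top");cv2.imwrite("pics/top2.png",im)
im2=r.camera("scene");cv2.imwrite("pics/sc2.png",im2)
o=im[100:230,200:300];p=im2[140:260,320:460]
cv2.imwrite("pics/d2.png",np.hstack([cv2.resize(o,(400,520),interpolation=2),cv2.resize(p,None,fx=2.8,fy=520/120,interpolation=2)]))
E
```

```text
time: 20.3
eef_pos: [510.1, -3.3, 250.7]
eef_rot: [0.612, 0.79, 0.022, 0.035]
force: [0.1, -0.2, 0.8]
gripper_width: 85.7
20.3 [510.1  -3.3 250.7] yaw 104.45 q [0.022 0.035] F [ 0.1 -0.2  0.8] w 85.7 j [-0.11 -0.19  1.81  0.    1.44 -1.93]
```

View pics/d2.png

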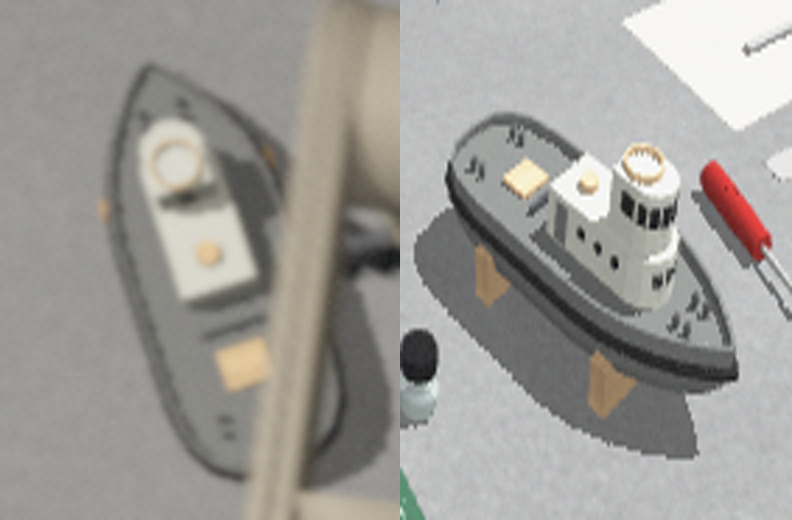

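The wheelhouse is seated upright. On to the funnel.

```bash
python3 -m pendant '[[-0.017,-0.043,0,-2,0],[-0.013,-0.035,-0.02,-2,0],[-0.006,-0.02,-0.03,-1,0],[-0.004,-0.01,-0.03,0,0],[0,0,-0.03,0,0],[0,0,-0.02,0,0],[0,0,0,0,0],[0,0,0,0,0]]';python3 st.py
```

```text
time: 21.2
eef_pos: [471.3, -118.0, 126.7]
eef_rot: [0.649, 0.759, 0.022, 0.043]
force: [0.1, 0.1, 0.5]
gripper_width: 85.3
21.2 [ 471.3 -118.   126.7] yaw 98.89 q [0.022 0.043] F [0.1 0.1 0.5] w 85.3 j [-0.36 -0.17  2.03  0.01  1.19 -2.09]
```

```bash
python3 -m pendant '[[-0.006,-0.005,0.05,0,0],[0,0,0.05,0,0],[0,0,0.0,0,0],[0,0,0,0,0],[0,0,0,0,0],[0,0,0,0,0],[0,0,0,0,0],[0,0,0,0,0]]';python3 st.py; python3 -m pendant '[[0,0,-0.010,0,0],[0,0,-0.010,0,0],[0,0,-0.01,0,0],[0,0,-0.01,0,0],[0,0,-0.01,0,0],[0,0,-0.01,0,0],[0,0,-0.010,0,0],[0,0,0,0,0]]';python3 st.py
```

```text
time: 22.0
eef_pos: [466.5, -121.2, 234.5]
eef_rot: [0.648, 0.76, 0.024, 0.045]
force: [0.3, -0.7, -0.5]
gripper_width: 85.3
22.0 [ 466.5 -121.2  234.5] yaw 99.09 q [0.024 0.045] F [ 0.3 -0.7 -0.5] w 85.3 j [-0.37 -0.29  1.92  0.02  1.41 -2.1 ]
time: 22.8
eef_pos: [463.9, -120.2, 153.9]
eef_rot: [0.648, 0.76, 0.022, 0.041]
force: [-0.2, -0.2, -0.2]
gripper_width: 85.6
22.8 [ 463.9 -120.2  153.9] yaw 99.08 q [0.022 0.041] F [-0.2 -0.2 -0.2] w 85.6 j [-0.37 -0.22  2.02  0.02  1.25 -2.1 ]
```

```bash
python3 -m pendant '[[0,0,-0.010,0,0],[0,0,-0.010,0,0],[0,0,-0.01,0,0],[0,0,-0.01,0,0],[0,0,-0.01,0,0],[0,0,-0.01,0,0],[0,0,-0.010,0,0],[0,0,0,0,0]]';python3 st.py
```

```text
time: 23.6
eef_pos: [463.9, -120.3, 78.0]
eef_rot: [0.648, 0.76, 0.022, 0.042]
force: [-0.1, -0.4, -0.5]
gripper_width: 85.4
23.6 [ 463.9 -120.3   78. ] yaw 99.08 q [0.022 0.042] F [-0.1 -0.4 -0.5] w 85.4 j [-0.37 -0.12  2.08  0.02  1.09 -2.11]
```

```bash
python3 -m pendant '[[0.001,-0.002,-0.010,0,0],[0.001,-0.001,-0.010,0,0],[0,0,-0.01,0,0],[0,0,-0.003,0,0],[0,0,0,0,0],[0,0,0,0,255],[0,0,0,0,255],[0,0,0,0,255]]';python3 st.py;python3 -m pendant '[[0,0,0,0,255],[0,0,0,0,255],[0,0,0,0,255],[0,0,0,0,255],[0,0,0,0,255],[0,0,0,0,255],[0,0,0,0,255],[0,0,0,0,255]]';python3 st.py
```

```text
time: 24.4
eef_pos: [466.8, -123.9, 42.8]
eef_rot: [0.648, 0.76, 0.023, 0.042]
force: [-0.2, -0.2, 0.2]
gripper_width: 43.6
24.4 [ 466.8 -123.9   42.8] yaw 99.08 q [0.023 0.042] F [-0.2 -0.2  0.2] w 43.6 j [-0.38 -0.05  2.09  0.02  1.01 -2.11]
time: 25.2
eef_pos: [467.6, -124.0, 44.1]
eef_rot: [0.648, 0.76, 0.023, 0.043]
force: [-0.6, -0.5, -0.9]
gripper_width: 32.3
25.2 [ 467.6 -124.    44.1] yaw 99.08 q [0.023 0.043] F [-0.6 -0.5 -0.9] w 32.3 j [-0.38 -0.06  2.09  0.02  1.01 -2.11]
```

```bash
python3 -m pendant '[[0,0,0.015,0,255],[0,0,0.03,0,255],[0,0,0.04,0,255],[0,0.01,0.04,1,255],[0.006,0.025,0.02,2,255],[0.01,0.04,0,2,255],[0.011,0.045,0,2,255],[0.011,0.045,0,1,255]]';python3 st.py
```

```text
time: 26.0
eef_pos: [503.8, 42.2, 195.5]
eef_rot: [0.595, 0.802, 0.026, 0.042]
force: [0.6, -0.4, -0.2]
gripper_width: 32.5
26.0 [503.8  42.2 195.5] yaw 106.8 q [0.026 0.042] F [ 0.6 -0.4 -0.2] w 32.5 j [-0.01 -0.19  1.91 -0.01  1.32 -1.88]
```

```bash
python3 -m pendant '[[0.01,0.042,0,1,255],[0.01,0.038,0,1,255],[0.008,0.025,0,1,255],[0.004,0.013,0,0,255],[0.002,0.006,0,0,255],[0,0.002,0,0,255],[0,0,0,0,255],[0,0,0,0,255]]';python3 st.py
```

```text
time: 26.8
eef_pos: [538.4, 176.5, 195.3]
eef_rot: [0.572, 0.819, 0.027, 0.041]
force: [0.7, -0.4, 0.2]
gripper_width: 32.2
26.8 [538.4 176.5 195.3] yaw 110.12 q [0.027 0.041] F [ 0.7 -0.4  0.2] w 32.2 j [ 0.24 -0.01  1.74 -0.03  1.31 -1.67]
```

```bash
python3 -m pendant '[[0.002,0.003,0,0,255],[0.001,0.003,-0.006,0,255],[0,0,-0.010,0,255],[0,0,-0.01,0,255],[0,0,-0.006,0,255],[0,0,0,0,255],[0,0,0,0,255],[0,0,0,0,255]]';python3 st.py; python3 - <<'E'
from workcell import r
import cv2
cv2.imwrite("pics/s3.png",cv2.resize(r.camera("scene")[110:230,320:470],None,fx=4.5,fy=4.5,interpolation=cv2.INTER_CUBIC))
E
```

```text
time: 27.6
eef_pos: [540.7, 180.0, 159.0]
eef_rot: [0.574, 0.818, 0.026, 0.041]
force: [-0.2, -0.9, -0.2]
gripper_width: 32.5
27.6 [540.7 180.  159. ] yaw 109.91 q [0.026 0.041] F [-0.2 -0.9 -0.2] w 32.5 j [ 0.25  0.03  1.77 -0.03  1.25 -1.66]
```

View pics/s3.png

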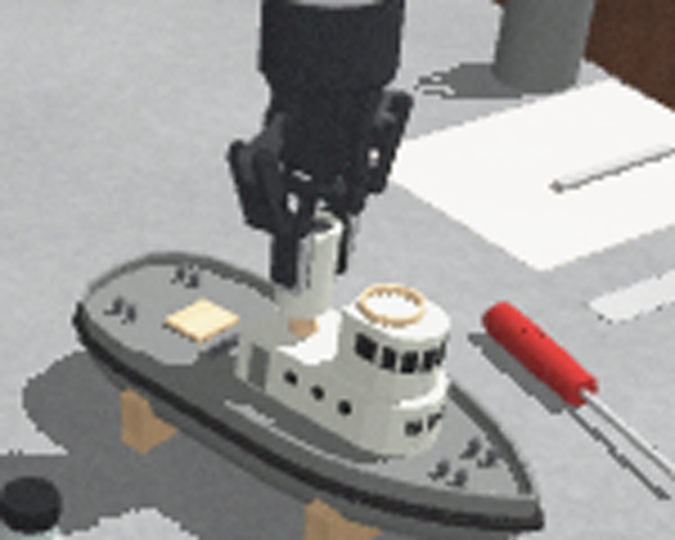

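The funnel is above its boss. It needs 3 mm more in y and then can go down.

```bash
python3 -m pendant '[[0,0.003,0,0,255],[0,0,0,0,255],[0,0,-0.004,0,255],[0,0,-0.004,0,255],[0,0,-0.001,0,255],[0,0,0,0,255],[0,0,0,0,255],[0,0,0,0,255]]';python3 st.py
```

```text
time: 28.45
eef_pos: [541.4, 183.6, 150.6]
eef_rot: [0.573, 0.818, 0.027, 0.042]
force: [0.5, -0.4, -0.3]
gripper_width: 32.5
28.45 [541.4 183.6 150.6] yaw 109.92 q [0.027 0.042] F [ 0.5 -0.4 -0.3] w 32.5 j [ 0.25  0.04  1.77 -0.03  1.23 -1.66]
```

```bash
python3 -m pendant '[[0,0,-0.002,0,255],[0,0,-0.002,0,255],[0,0,0,0,255],[0,0,-0.002,0,255],[0,0,0,0,255],[0,0,0,0,255],[0,0,0,0,255],[0,0,0,0,255]]';python3 st.py
```

```text
time: 29.25
eef_pos: [541.6, 183.6, 144.3]
eef_rot: [0.574, 0.818, 0.027, 0.042]
force: [-0.1, 0.6, -0.3]
gripper_width: 32.4
29.25 [541.6 183.6 144.3] yaw 109.91 q [0.027 0.042] F [-0.1  0.6 -0.3] w 32.4 j [ 0.25  0.05  1.78 -0.03  1.22 -1.65]
```

```bash
python3 -m pendant '[[0,0,-0.0015,0,255],[0,0,0,0,255],[0,0,0,0,255],[0,0,0,0,90],[0,0,0,0,90],[0,0,0,0,90],[0,0,0,0,90],[0,0,0.01,0,90]]';python3 st.py;python3 -m pendant '[[0,0,0.02,0,90],[0,0,0.03,0,90],[0,0,0.03,0,60],[0,0,0.02,0,0],[0,0,0.01,0,0],[0,0,0,0,0],[0,0,0,0,0],[0,0,0,0,0]]';python3 st.py; python3 - <<'E'
from workcell import r
import cv2
p=r.camera("scene");cv2.imwrite("pics/sc3.png",p)
cv2.imwrite("pics/d3.png",cv2.resize(p[120:250,320:460],None,fx=4,fy=4,interpolation=2))
E
```

```text
time: 30.05
eef_pos: [540.8, 183.4, 151.7]
eef_rot: [0.574, 0.818, 0.026, 0.041]
force: [0.3, 0.1, 0.2]
gripper_width: 54.8
30.05 [540.8 183.4 151.7] yaw 109.91 q [0.026 0.041] F [0.3 0.1 0.2] w 54.8 j [ 0.25  0.04  1.77 -0.03  1.23 -1.66]
time: 30.85
eef_pos: [540.1, 183.2, 269.5]
eef_rot: [0.573, 0.818, 0.027, 0.042]
force: [0.2, 0.6, -0.9]
gripper_width: 85.3
30.85 [540.1 183.2 269.5] yaw 109.91 q [0.027 0.042] F [ 0.2  0.6 -0.9] w 85.3 j [ 0.25 -0.04  1.64 -0.03  1.45 -1.66]
```

View pics/d3.png

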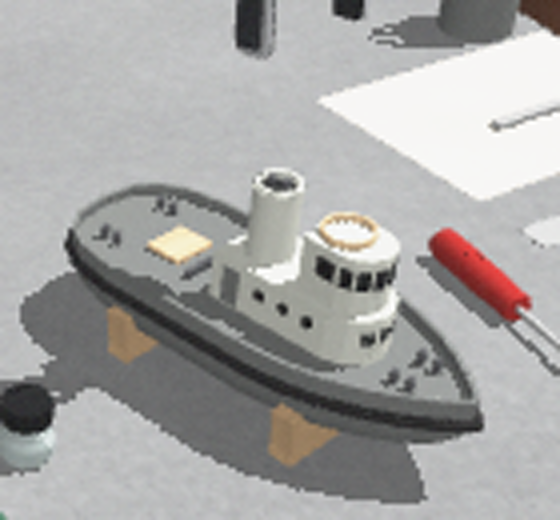

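The funnel is seated and upright behind the wheelhouse. Next I'll refine the mast's yaw and the collar position.

```bash
cat > m3.py <<'E'
import fit as FT
from fit import *
from workcell import r
kt=r.get_calibration("top");ks=r.get_calibration("scene")
import re
src=open("fit.py").read().replace("m=9 if","m=(3 if name=='mast' else 9) if");exec(src.split("def ray")[0].split("def fit")[0]);exec("def fit"+src.split("def fit")[1].split("def ray")[0])
for c,k in(("top",kt),("scene",ks)):
    im=cv2.imread(f"pics/{c}0.png")
    v,e=fit(im,k,"mast",(620,-224,-.07),3);print("mast",c,v[:2].round(1),np.degrees(v[2]).round(1),round(e,4))
    for yd in(-12,-8,-4,0,4):  # profile over yaw
        pass
# collar
M["hull"]=[cyl(18.5,(42,47),-8)]
def feat(im,n):
    b,g,rr=[x.astype(float) for x in cv2.split(im)];t=np.clip((rr-b)/(rr+20)*3,0,1)
    m=(t>.35).astype(np.uint8);out=t.copy()
    cs,_=cv2.findContours(m,cv2.RETR_EXTERNAL,cv2.CHAIN_APPROX_NONE);cv2.drawContours(out,cs,-1,1,-1);return out
for c,k,f in(("top",kt,"top2"),("scene",ks,"sc3")):
    v,e=fit(cv2.imread(f"pics/{f}.png"),k,"hull",(601.5,205.2,np.radians(20.2)),101)
    print("collar",c,(v[:2]-8*np.array([np.cos(v[2]),np.sin(v[2])])).round(1),round(e,4))
E
python3 m3.py
```

```text
mast top [ 619.6 -223.1] -5.2 0.0082
mast scene [ 620.2 -224.7] -8.9 0.0469
collar top [592.4 201.4] 0.0162
collar scene [595.3 200.2] 0.0152
```

```bash
python3 - <<'E'
import cv2,numpy as np
a=cv2.imread("pics/top0.png")[132:165,368:412];b=cv2.imread("pics/scene0.png")[235:280,225:265]
cv2.imwrite("pics/mast.png",np.hstack([cv2.resize(a,(440,330),interpolation=2),cv2.resize(b,(293,330),interpolation=2)]))
E
```

```text
(no output)
```

View pics/mast.png

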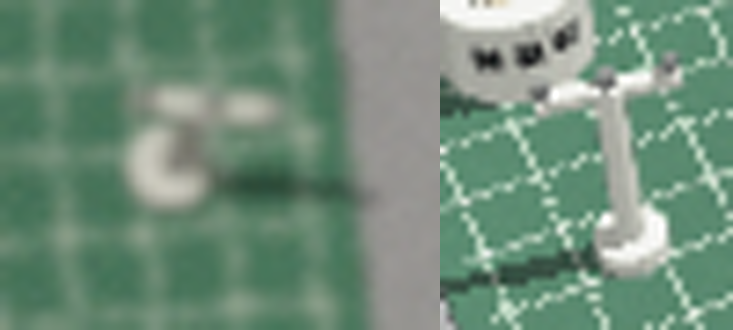

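```bash
python3 - <<'E'
from fit import *
from workcell import r
for c,p,q,z in(("top",(381.7,141.8),(396.2,142.8),77),("scene",(238.65,248.2),(256.1,244.8),80)):
    k=r.get_calibration(c);P,Q=ray(k,p,z),ray(k,q,z);d=P-Q
    if d[1]<0:d=-d
    print(c,P,Q,np.hypot(*d),np.degrees(np.arctan2(d[1],d[0]))-90,(P+Q)/2)
E
```

```text
top [ 619.56741982 -203.29493354] [ 617.41615779 -247.11027109] 43.86811749359636 -2.8108726396698245 [ 618.4917888  -225.20260232]
scene [ 624.80950436 -244.67746596] [ 628.27789817 -205.62525768] 39.2059272007492 -5.075366647561651 [ 626.54370126 -225.15136182]
```

```bash
python3 -m pendant '[[0.004,-0.015,0,-8,0],[0.008,-0.03,0,-8,0],[0.008,-0.038,0,-8,0],[0.008,-0.038,0,-8,0],[0.008,-0.038,0,-8,0],[0.008,-0.038,0,-8,0],[0.008,-0.038,0,-8,0],[0.008,-0.038,0,-8,0]]';python3 st.py
```

```text
time: 31.7
eef_pos: [595.0, -94.3, 256.9]
eef_rot: [0.926, 0.375, -0.005, 0.042]
force: [0.8, 0.1, 0.2]
gripper_width: 85.6
31.7 [595.  -94.3 256.9] yaw 44.07 q [-0.005  0.042] F [0.8 0.1 0.2] w 85.6 j [-0.2   0.11  1.51 -0.08  1.49 -0.96]
```

Remaining: (25, −130), spin −48.6°.

```bash
python3 -m pendant '[[0.005,-0.03,0,-8,0],[0.005,-0.026,0,-8,0],[0.004,-0.025,0,-8,0],[0.004,-0.02,0,-8,0],[0.003,-0.012,0,-7,0],[0,-0.006,0,-4,0],[0,0,0,0,0],[0,0,0,0,0]]';python3 st.py
```

```text
time: 32.5
eef_pos: [611.2, -223.5, 242.3]
eef_rot: [0.999, -0.011, -0.03, 0.032]
force: [0.6, 0.2, 0.1]
gripper_width: 85.3
32.5 [ 611.2 -223.5  242.3] yaw -1.26 q [-0.03   0.032] F [0.6 0.2 0.1] w 85.3 j [-0.39  0.31  1.31 -0.08  1.56 -0.36]
```

```bash
python3 -m pendant '[[0.004,0,-0.006,-2,0],[0.004,0,-0.012,-1.2,0],[0,0,-0.015,0,0],[0,0,-0.015,0,0],[0,0,-0.015,0,0],[0,0,-0.012,0,0],[0,0,-0.006,0,0],[0,0,0,0,0]]';python3 st.py
```

```text
time: 33.3
eef_pos: [617.1, -219.8, 150.7]
eef_rot: [0.998, -0.034, -0.033, 0.03]
force: [-0.2, 0.5, 0.7]
gripper_width: 85.5
33.3 [ 617.1 -219.8  150.7] yaw -3.89 q [-0.033  0.03 ] F [-0.2  0.5  0.7] w 85.5 j [-0.38  0.38  1.38 -0.08  1.42 -0.3 ]
```

```bash
python3 -m pendant '[[0.002,-0.003,0,-0.6,0],[0.001,-0.001,-0.006,0,0],[0,0,-0.010,0,0],[0,0,-0.012,0,0],[0,0,-0.012,0,0],[0,0,-0.008,0,0],[0,0,-0.004,0,0],[0,0,0,0,0]]';python3 st.py
```

```text
time: 34.1
eef_pos: [620.9, -224.7, 95.4]
eef_rot: [0.998, -0.04, -0.033, 0.03]
force: [0.1, 0.5, -0.3]
gripper_width: 85.3
34.1 [ 620.9 -224.7   95.4] yaw -4.56 q [-0.033  0.03 ] F [ 0.1  0.5 -0.3] w 85.3 j [-0.38  0.45  1.41 -0.08  1.33 -0.28]
```

```bash
python3 -m pendant '[[-0.001,0,-0.006,0,0],[0,0.0,-0.010,0,0],[0,0,-0.010,0,0],[0,0,-0.008,0,0],[0,0,-0.004,0,0],[0,0,0,0,0],[0,0,0,0,0],[0,0,0,0,0]]';python3 st.py
```

```text
time: 34.9
eef_pos: [620.0, -224.7, 54.4]
eef_rot: [0.998, -0.04, -0.032, 0.031]
force: [0.5, 0.3, 0.9]
gripper_width: 85.5
34.9 [ 620.  -224.7   54.4] yaw -4.55 q [-0.032  0.031] F [0.5 0.3 0.9] w 85.5 j [-0.38  0.49  1.43 -0.08  1.26 -0.28]
```

```bash
python3 -m pendant '[[0,0,-0.002,0,255],[0,0,0,0,255],[0,0,0,0,255],[0,0,0,0,255],[0,0,0,0,255],[0,0,0,0,255],[0,0,0,0,255],[0,0,0,0,255]]';python3 st.py;python3 -m pendant '[[0,0,0,0,255],[0,0,0,0,255],[0,0,0,0,255],[0,0,0.005,0,255],[0,0,0.015,0,255],[0,0,0.01,0,255],[0,0,0,0,255],[0,0,0,0,255]]';python3 st.py; python3 - <<'E'
from workcell import r
import cv2
p=r.camera("scene");cv2.imwrite("pics/sc4.png",p)
cv2.imwrite("pics/d4.png",cv2.resize(p[180:290,190:330],None,fx=4.5,fy=4.5,interpolation=2))
E
```

```text
time: 35.7
eef_pos: [621.3, -225.2, 54.2]
eef_rot: [0.998, -0.04, -0.031, 0.031]
force: [0.3, 0.2, 0.3]
gripper_width: 8.5
35.7 [ 621.3 -225.2   54.2] yaw -4.56 q [-0.031  0.031] F [0.3 0.2 0.3] w 8.5 j [-0.38  0.49  1.43 -0.08  1.26 -0.28]
time: 36.5
eef_pos: [621.5, -225.3, 87.9]
eef_rot: [0.998, -0.04, -0.03, 0.031]
force: [0.5, -0.2, -0.9]
gripper_width: 8.3
36.5 [ 621.5 -225.3   87.9] yaw -4.56 q [-0.03   0.031] F [ 0.5 -0.2 -0.9] w 8.3 j [-0.38  0.45  1.41 -0.08  1.31 -0.28]
```

View pics/d4.png

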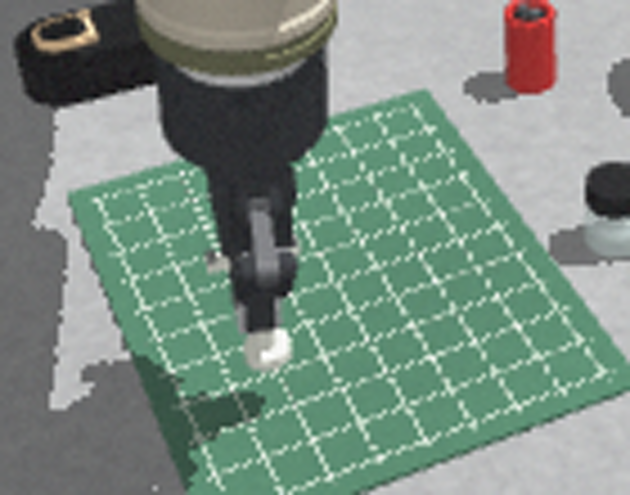

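```bash
python3 - <<'E'
from fit import *
from workcell import r
k=r.get_calibration("scene")
im=cv2.imread("pics/sc4.png")
sub=im[248:266,240:260].max(2);ys,xs=np.where(sub>190);print(xs.min()+240,xs.max()+240,ys.min()+248,ys.max()+248)
for nm,dz,px in(("foot",0,None),):
    for d in((0,0),(-3,0),(3,0),(0,3),(0,-3)):
        P=pose(cyl(12,(0,8)),(621.5+d[0],-225.3+d[1],0),36.7);q=proj(k,P);print(d,q.min(0).round(1),q.max(0).round(1))
E
```

```text
240 259 249 265
(0, 0) [243.4 252.5] [254.2 262.4]
(-3, 0) [243.1 251.7] [253.9 261.5]
(3, 0) [243.7 253.4] [254.5 263.3]
(0, 3) [244.7 252.2] [255.5 262.1]
(0, -3) [242.1 252.9] [252.9 262.8]
```

```bash
python3 -m pendant '[[0,0,0.02,0,255],[0,0,0.035,0,255],[0,0,0.04,0,255],[0,0.01,0.035,1,255],[0,0.025,0.015,2,255],[-0.001,0.035,0.0,3,255],[-0.003,0.04,0,3,255],[-0.004,0.042,0,3,255]]';python3 st.py;python3 -m pendant '[[-0.003,0.042,0,3,255],[-0.003,0.042,0,3,255],[-0.003,0.042,0,3,255],[-0.003,0.03,0,1,255],[-0.002,0.018,0,0,255],[0,0.008,0,0,255],[0,0,0,0,255],[0,0,0,0,255]]';python3 st.py
```

```text
time: 37.35
eef_pos: [609.8, -73.9, 234.8]
eef_rot: [0.997, 0.064, -0.029, 0.035]
force: [0.3, 0.3, -0.1]
gripper_width: 8.2
37.35 [609.8 -73.9 234.8] yaw 7.32 q [-0.029  0.035] F [ 0.3  0.3 -0.1] w 8.2 j [-0.16  0.22  1.42 -0.08  1.54 -0.28]
time: 38.15
eef_pos: [592.2, 120.3, 232.5]
eef_rot: [0.986, 0.158, -0.027, 0.037]
force: [1.4, -0.1, 0.4]
gripper_width: 8.2
38.15 [592.2 120.3 232.5] yaw 18.21 q [-0.027  0.037] F [ 1.4 -0.1  0.4] w 8.2 j [ 0.16  0.21  1.44 -0.07  1.55 -0.16]
```

```bash
python3 -m pendant '[[0.001,0.012,0,0.5,255],[0.001,0.02,0,0.5,255],[0,0.02,0,0.5,255],[0,0.014,0,0.5,255],[0,0.006,0,0,255],[0,0.002,0,0,255],[0,0,0,0,255],[0,0,0,0,255]]';python3 st.py
```

```text
time: 38.95
eef_pos: [594.8, 198.7, 232.1]
eef_rot: [0.983, 0.175, -0.027, 0.037]
force: [0.9, -0.3, -0.5]
gripper_width: 8.8
38.95 [594.8 198.7 232.1] yaw 20.22 q [-0.027  0.037] F [ 0.9 -0.3 -0.5] w 8.8 j [ 0.28  0.27  1.37 -0.07  1.56 -0.07]
```

Excellent. Lowering until the foot is about 8 mm above the collar, then looking.

```bash
python3 -m pendant '[[0,0.001,-0.004,0,255],[0,0,-0.008,0,255],[0,0,-0.007,0,255],[0,0,-0.004,0,255],[0,0,0,0,255],[0,0,0,0,255],[0,0,0,0,255],[0,0,0,0,255]]';python3 st.py; python3 - <<'E'
from workcell import r
import cv2
p=r.camera("scene");cv2.imwrite("pics/sc5.png",p)
cv2.imwrite("pics/d5.png",cv2.resize(p[120:220,340:450],None,fx=5.5,fy=5.5,interpolation=2))
E
```

```text
time: 39.75
eef_pos: [594.7, 197.5, 206.3]
eef_rot: [0.984, 0.174, -0.027, 0.038]
force: [0.3, 0.9, -0.5]
gripper_width: 8.2
39.75 [594.7 197.5 206.3] yaw 20.06 q [-0.027  0.038] F [ 0.3  0.9 -0.5] w 8.2 j [ 0.28  0.29  1.4  -0.07  1.52 -0.07]
```

View pics/d5.png

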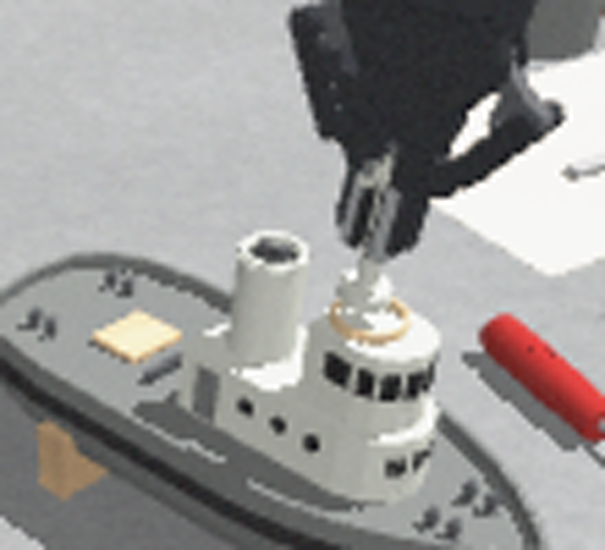

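The foot (363,290) sits slightly left of the collar centre (370,320), which agrees with y being 2.5–3 mm short. Correcting that and lowering.

```bash
python3 -m pendant '[[0,0.003,0,0,255],[0,0,0,0,255],[0,0,-0.003,0,255],[0,0,-0.003,0,255],[0,0,0,0,255],[0,0,0,0,255],[0,0,0,0,255],[0,0,0,0,255]]';python3 st.py;
```

```text
time: 40.6
eef_pos: [594.9, 201.0, 200.3]
eef_rot: [0.984, 0.174, -0.027, 0.037]
force: [0.6, -0.2, -0.5]
gripper_width: 8.7
40.6 [594.9 201.  200.3] yaw 20.08 q [-0.027  0.037] F [ 0.6 -0.2 -0.5] w 8.7 j [ 0.28  0.29  1.4  -0.07  1.51 -0.06]
```

```bash
python3 -m pendant '[[0,-0.0005,-0.002,0,255],[0,0,0,0,255],[0,0,-0.002,0,255],[0,0,0,0,255],[0,0,-0.001,0,255],[0,0,0,0,255],[0,0,0,0,255],[0,0,0,0,255]]';python3 st.py;
```

```text
time: 41.4
eef_pos: [595.0, 200.4, 194.9]
eef_rot: [0.984, 0.174, -0.027, 0.037]
force: [0.8, -1.2, 0.2]
gripper_width: 8.2
41.4 [595.  200.4 194.9] yaw 20.07 q [-0.027  0.037] F [ 0.8 -1.2  0.2] w 8.2 j [ 0.28  0.3   1.41 -0.07  1.5  -0.06]
```

```bash
python3 -m pendant '[[0,0,-0.001,0,255],[0,0,0,0,255],[0,0,0,0,225],[0,0,0,0,200],[0,0,0,0,160],[0,0,0,0,130],[0,0,0,0,130],[0,0,0,0,130]]';python3 st.py; python3 - <<'E'
from workcell import r
import cv2
p=r.camera("scene");cv2.imwrite("pics/sc6.png",p)
cv2.imwrite("pics/d6.png",cv2.resize(p[120:220,340:450],None,fx=5.5,fy=5.5,interpolation=2))
E
```

```text
time: 42.2
eef_pos: [595.2, 200.5, 194.3]
eef_rot: [0.984, 0.174, -0.026, 0.037]
force: [-0.2, -0.4, -0.4]
gripper_width: 42.1
42.2 [595.2 200.5 194.3] yaw 20.07 q [-0.026  0.037] F [-0.2 -0.4 -0.4] w 42.1 j [ 0.28  0.3   1.41 -0.07  1.5  -0.06]
```

View pics/d6.png

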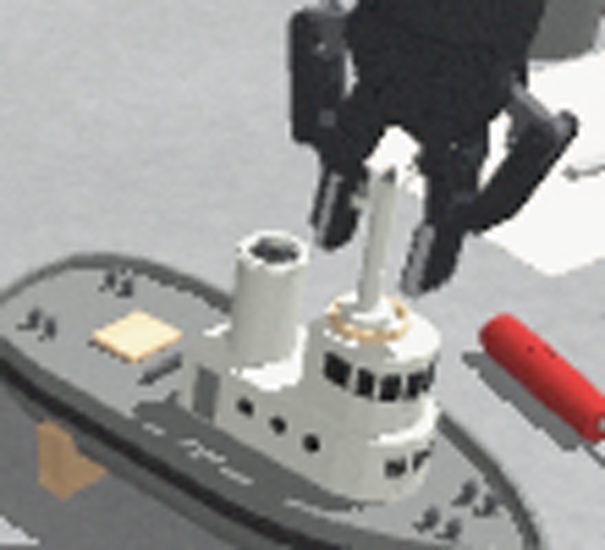

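The mast stands in the collar, clear of both fingers. Rising straight up and away, then a final look.

```bash
python3 -m pendant '[[0,0,0.005,0,120],[0,0,0.01,0,110],[0,0,0.02,0,100],[0,0,0.02,0,100],[0,0,0.03,0,100],[0,0,0.03,0,100],[0,0,0.02,0,100],[0,0,0.01,0,100]]';python3 -m pendant '[[0,-0.01,0.0,0,100],[0,-0.03,0,0,100],[0,-0.04,0,0,100],[0,-0.045,0,0,100],[0,-0.045,0,0,100],[0,-0.045,0,0,100],[0,-0.03,0,0,100],[0,-0.01,0,0,100]]';python3 st.py; python3 - <<'E'
from fit import *
from workcell import r
p=r.camera("scene");cv2.imwrite("pics/sc7.png",p);q=r.camera("top");cv2.imwrite("pics/top7.png",q)
cv2.imwrite("pics/d7.png",np.hstack([cv2.resize(p[125:245,325:455],(563,520),interpolation=2),cv2.resize(q[115:195,225:262],(237,520),interpolation=2)]))
ks,kt=r.get_calibration("scene"),r.get_calibration("top")
h=(594,201.5,np.radians(20.2))
for n,P in(("foot",[0,0,0]),("poletop",[0,0,74]),("port",[0,23,77]),("stbd",[0,-23,77])):
    w=pose(np.array([P],float),h,143);a,b=proj(ks,w)[0],proj(kt,w)[0]
    print(n,((a-[325,125])*4.33).round(),((b-[225,115])*[6.4,6.5]+[563,0]).round())
E
```

```text
time: 43.05
eef_pos: [593.2, 199.9, 347.8]
eef_rot: [0.984, 0.174, -0.027, 0.037]
force: [0.5, -0.3, -0.3]
gripper_width: 52.1
time: 43.85
eef_pos: [588.9, -65.8, 341.7]
eef_rot: [0.983, 0.176, -0.03, 0.037]
force: [0.9, 0.3, -0.6]
gripper_width: 51.6
43.85 [588.9 -65.8 341.7] yaw 20.35 q [-0.03   0.037] F [ 0.9  0.3 -0.6] w 51.6 j [-0.15  0.13  1.33 -0.09  1.71 -0.51]
foot [354. 229.] [683. 167.]
poletop [373. 118.] [658. 115.]
port [399. 100.] [604. 130.]
stbd [348. 126.] [709.  95.]
```

View pics/d7.png

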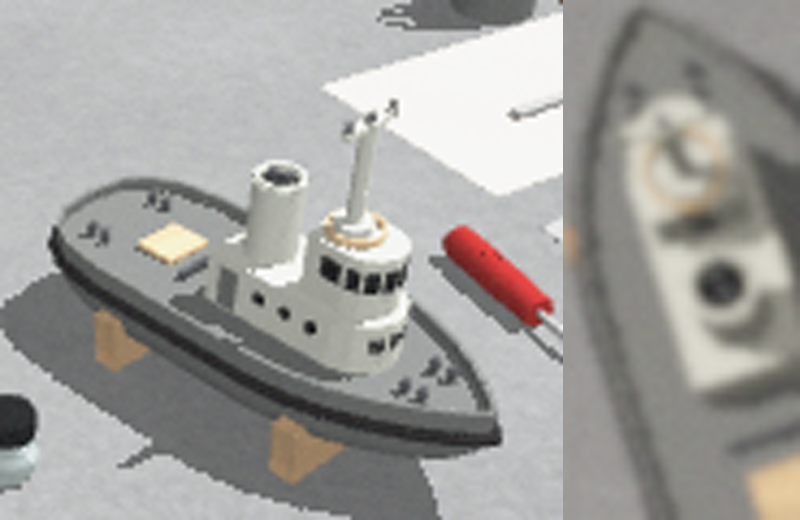

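```bash
python3 - <<'E'
from fit import *
from workcell import r
ks=r.get_calibration("scene");im=cv2.imread("pics/sc7.png")
print(im[144:160,400:421].max(2))
P,Q=[ray(ks,(325+x/4.33,125+y/4.33),143+78) for x,y in((392,106),(349,131))];d=P-Q
print(P,Q,np.hypot(*d),np.degrees(np.arctan2(d[1],d[0]))-90,(P+Q)/2)
for y in(10,15,20,25,30):
    a,b=[proj(ks,pose(np.array([[0,s,77.]]),(594,201.5,np.radians(y)),143))[0] for s in(20,-20)];print(y,(a-b).round(2))
E
```

```text
[[236 244 247 247 247 247 247 247 247 247 247 247 247 247 247 247 247 247
  247 247 247]
 [245 247 247 247 247 247 247 247 247 247 247 247 247 247 247 247 247 247
  247 247 247]
 [197 237 247 247 247 247 247 247 247 247 247 247 247 247 247 247 247 247
  247 247 247]
 [191 192 192 245 247 247 247 247 247 247 247 247 247 247 247 234 244 247
  247 247 247]
 [191 192 190 201 219 244 247 247 247 247 247 247 247 247 239 134 151 247
  247 247 247]
 [194 196 194 192 196 200 235 247 247 247 247 247 247 247 237 112 157 247
  247 247 247]
 [192 195 195 195 194 193 195 221 245 244 233 212 246 235 155 196 158 245
  247 247 247]
 [194 194 195 196 192 191 193 192 198 199 129 141 237 245 232 198 167 247
  247 247 247]
 [195 195 190 189 190 185 185 190 215 132 101 103 241 234 203 237 236 247
  247 247 247]
 [193 191 193 193 167 149 152 229 245 170 146 215 234 202 236 247 247 247
  247 247 247]
 [193 196 194 194 166 106 152 245 245 233 173 178 201 194 236 247 247 247
  247 247 247]
 [196 193 193 185 125 101 155 233 205 201 175 178 197 193 197 195 245 247
  247 247 247]
 [192 194 196 185 161 198 196 200 175 172 178 186 199 194 191 191 196 218
  245 247 247]
 [193 191 192 186 169 172 198 174 156 170 181 190 199 196 196 195 193 192
  192 236 247]
 [192 190 191 194 193 191 190 173 160 171 178 196 195 199 194 194 194 190
  192 196 223]
 [193 193 192 190 198 199 198 150 162 176 179 199 191 189 192 191 191 191
  191 195 193]]
[592.40254085 214.23029951] [607.98143401 176.2636078 ] 41.03865971797195 22.309840456798852 [600.19198743 195.24695366]
10 [12.33 -4.19]
15 [11.27 -4.77]
20 [10.14 -5.31]
25 [ 8.92 -5.82]
30 [ 7.64 -6.27]
```

The lamp-to-lamp vector (10.2, −5.3) px matches a mast yaw of about 20°, against the hull's 20.2–20.4°. Handing in.

```bash
python3 -c "
from workcell import r
print(r.hand_in())"
```

```text
the job is handed in; nothing more can be done
None
```

The superstructure is dry-fitted and the job is handed in at about 44 s of the 109 s allowed. I set the deckhouse on first, then the wheelhouse, the funnel and last the mast. The look-alikes, the two jars and the screwdriver were not touched.

**Last checks:**
- **Seating:** the final pictures show every part sitting down and upright, with both rounded fronts towards the bow. I judged this from the pictures, not from a height measurement.
- **Mast:** the scene camera puts its crosspiece at about 20–22° against the hull's 20.2–20.4°, so it is square across to within about 2°.
- **Forces:** the largest force at any reading was 17.5 N, a brief rub while gripping the wheelhouse. No contact force showed when any part was lowered.
- **Release:** the gripper is open and well clear, with the arm touching nothing.

**What disagreed or failed:**
- **Camera agreement:** the two cameras differ by 1–3 mm in position and by several degrees in the early yaw fits of the wheelhouse and mast. The fit of the seated deckhouse worked only in the top view; the scene-camera fit did not converge.
- **Tool tilt:** the tool drifted to about 5° of tilt during the job. I could not correct that with the moves available, but it did not visibly affect the fits.

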